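# Clamp test units for a vibration run

### The job

Clamp the small black port boxes for the vibration test: lay every box flat on the fixture's base plate, one per bay with its long side pointing from jaw to fence, and slide the jaw home so that it holds them all squarely against the fence. Then turn both outer lock bolts clockwise to their end stops, and only after that turn the middle torque knob clockwise until it clicks past its detent. Leave the other things on the bench where they are.

Things in the scene. Friction and masses are not known exactly. Their poses are not given: they have to be found in the camera images.
- hub_0: small black plastic box with four ports in one long side (a USB hub), 41 x 85 x 18 mm (x, y, z), long along its own y; origin at the centre of its underside. It starts lying flat on the bench to the right of the fixture. Two or all three of hub_0, hub_1, hub_2 are there; an absent one reads None. 35 to 70 g.
- hub_1: as hub_0
- hub_2: as hub_0
- fixture: fixed aluminium clamp fixture, place varies; origin on the bench, x from jaw (robot side) to fence, y left, z up. Base plate x -135 to 90, y +-130, 12 mm thick. Fence: far bar, face at x = 65, top at z = 40 mm. Bays at y = -76, 0, 76 mm (cork pads), 58 mm wide between ribs that end at z = 17 mm (x -8 to 65), used in any order; boxes lie at z = 12, clamped ones with centre at x = 22.5 mm.
- clamp_jaw (a joint): slide of the clamp jaw along the fixture's +x, m: 0 fully open (135 mm from jaw face to fence), 0.050 when it holds boxes against the fence (85 mm), 0.060 its limit with no box. Starts at 0 to 0.012; slides with about 5 N of friction, does not jam, and stays where it is left.
- jaw_face (a point): middle of the jaw's clamping face (towards the fence), 26 mm over the bench; axes as the fixture's. The jaw is a steel bar 46 mm deep (x), 246 mm long (y), 12 to 40 mm over the bench; on its top along the centre line stand three knobs and the small plunger.
- jaw_back (a point): point on the jaw's rear face (the side towards the robot), 26 mm over the bench, 37.5 mm left of its middle (between two knobs), where it can be pushed; axes as the fixture's; the jaw's rear face is flat and vertical.
- bolt_left (a joint): angle of the left lock bolt's wing, rad: grows clockwise seen from above, end stop at 2.2. Starts at 0 to 0.5. Friction only (0.05 N m); it stays where it is left.
- bolt_right (a joint): as bolt_left, for the right lock bolt.
- torque_knob (a joint): angle, rad: grows clockwise seen from above, starts at 0 to 0.5. It turns freely to 0.95, where a lobe on its collar meets a sprung brass plunger that resists with up to 0.3 N m; from about 1.27 on it snaps by itself to 1.45 and stays (end stop 1.5). Let go below 1.1 it springs back to 0.95.
- bolt_left_grip (a point): middle of the left lock bolt's black wing, on its axis, 61 mm over the bench, 75 mm left of the jaw's middle. The wing is a bar 36 x 12 mm, 22 mm high (50 to 72 mm over the bench) on a round steel collar 30 mm across; the point's x lies along the bar (along the fixture's x when the joint is at 0), z up.
- bolt_right_grip (a point): as bolt_left_grip, 75 mm right of the jaw's middle.
- torque_knob_grip (a point): middle of the torque knob's black grip bar, on its axis in the jaw's middle, 66 mm over the bench. The bar is 44 x 14 mm, 24 mm high (54 to 78 mm over the bench) on a round ribbed collar 44 mm across; the point's x lies along the bar (along the fixture's x when the joint is at 0), z up.
- marker: bystander: white marker pen with red cap, 16 x 132 x 18 mm, behind the fixture
- hex_keys: bystander: orange hex key case, 30 x 100 x 20 mm, near the robot
- pad: bystander: yellow note pad, 76 x 76 x 12 mm, front right
- fitting: bystander: steel clamp fitting, 55 x 67 x 12 mm, left of the fixture
- timer: bystander: white bench timer, 64 x 64 x 20 mm, right
- driver: bystander: screwdriver with red handle, 22 x 194 x 24 mm, behind the fixture

How it is judged:
By the outcome, as a careful person would: the job done as asked, in the order asked, and still so for the second after the job is handed in, with the robot touching nothing.
Of hub_0, hub_1, hub_2 only 2 to 3 are there at a start; the rules pass over those that are not, and their reading is None.
At some moment in a run one of hub_0, hub_1, hub_2 may be knocked a few centimetres aside while the robot is not near it.
Once in a run the grip may slacken for a moment while it holds something.
It also fails if it takes over 192 s, if anything falls off the work surface, if the arm or the gripper's body presses on something with over 40 N, if the wrist force passes 120 N, or if a joint passes its speed limit or range.

### The arm

A 7-joint arm with a two-finger parallel gripper is mounted at the origin on a cart in front of the work surface, level with it; the furniture and walls round the work are solid. World frame = base frame: x ahead of the robot, y to its left, z up, the work surface at z = 0. Lengths are in mm, angles in rad, forces in N, time in s.
With the tool pointing down it reaches from about 400 to 900 mm from the base axis. Payload 5.6 kg.
Tool frame: the origin (TCP) lies at the centre of the arm's flange, where the gripper is bolted on; the fingertips stand 190 mm ahead of it and the grasp point (between the pads) lies 171 mm ahead of it; z points along the fingers, y is the line along which they close (so a half turn about z gives the same grasp; the last joint's range is limited). The gripper opens to 92 mm and grips with 3 to 60 N. Pads are 20 mm wide; open, the fingers measure 128 mm over their backs; the gripper's body (75 mm by 189 mm) begins 69 mm behind the grasp point.
Start: joints at [-1.369, 0.468, -0.012, 1.603, 0.006, 1.071, -0.056], TCP at [157.569, 630.614, 404.692] pointing down, gripper open.
Joint ranges: [-2.53, 2.53], [-0.31, 2.02], [-1.57, 1.55], [0.28, 2.44], [-1.29, 4.43], [0.15, 1.84], [-2.92, 2.92]. Speed limits (rad/s): [2.57, 2.57, 3.14, 3.14, 3.14, 3.14, 3.14].

### API

Orientations are given as a unit quaternion [x, y, z, w].
In Python, from cell import sense, imaging, ticket gives the robot as it stands.
- The arm moves only by the tool servo_tool, never from a script. Its argument "plan" is a list of rows, each a list of 5 numbers: the shift along the tool's x, y, z in cm, then the turn about the tool's z in degrees, then the opening, from -1 (shut) to 1 (fully open). In form: [[dx, dy, dz, roll, gripper], ...]. A call has exactly 8 rows; each row is the pose to reach, as a shift and turn from the pose commanded when the call began, along the tool's axes at that moment; what a row does not reach only later rows make up. A row lasts 1/10 s, in which the tool goes at most 50 mm and 8.59 degrees, less where a joint would pass 70% of its speed; a pose out of reach is approached as far as the arm can. A call with a gripper value outside its range is refused whole. The fingers move at their own pace and stop on an object; "grip_force" is the grip in N (left out, the last holds). Time passes only in rows, so rows that repeat a pose let the fingers close, or fill a call up. It gives the time, the measured TCP pose, the force, the opening and the grip force at its end, in the units of the state.
- sense(): the state, without advancing time (a new reading comes with each control period).
- imaging.grab_frame(name): name is "scene" or "top" or "wrist"; returns a dict with "pixels" (480x640x3 uint8, red, green, blue), "K" (3x3 intrinsics, pixels), "k1" (the pictures are not rectified: a ray, as slopes to the right and down, at radius r is drawn at 1 + k1 r^2 times it, then the intrinsics apply), "rvec" (rotation vector, rad) and "tvec" (3), from world to camera coordinates, as OpenCV has them. Camera axes: x right, y down, z forward; pixel columns grow to the right and rows downward; lengths in mm; the calibration is good to about 2 mm. A picture is of the moment at which its call begins. There is no depth.
- ticket.hand_in(): hands the job in; it is judged then, once.
The state is a dict: "time": time; "joint_pos": joint angles; "joint_velocities": joint speeds; "tau": joint torques, N m; "position": TCP position; "tcp_rot": TCP orientation; "wrist_force": force on the tool from outside, world axes, zero at the start; "ft_torque": the same for the moment, N m; "grip_width": finger opening in mm; "grip_force": force on a finger pad.
Only numpy, scipy, OpenCV 4.12 (cv2) and the standard library are available. Lean on these libraries where they do the work, as an engineer would, in place of code of your own. Each camera call takes 0.05 s, during which the arm holds its last target. There are 200 camera calls.

## Working session

There is one attempt and no reset: what is moved stays moved. The work goes in short steps, Python scripts to look and compute and a tool call to move; the robot and the scene stay as the last step left them, time stands still between calls to the robot, and variables do not carry over. Pictures are saved under pics/ and viewed, at most 14 in all, crops included, and the job is handed in when it is done.

Besides the shell and the picture viewer there is one more tool, called as name(argument=value, ...), one argument or row to a line, values as JSON. servo_tool: Moves the arm, as the interface text tells. Its arguments: {"type":"object","properties":{"plan":{"type":"array","items":{"type":"array","items":{"type":"number"}}},"grip_force":{"type":"number"}},"required":["plan"]}

```bash
ls; mkdir -p pics
cat > h.py <<'E'
import numpy as np,cv2
from cell import sense,imaging,ticket
from scipy.spatial.transform import Rotation as R
def grab(n,save=None):
    f=imaging.grab_frame(n)
    if save: cv2.imwrite('pics/'+save,f['pixels'][:,:,::-1])
    return f
def rays(f,uv):
    uv=np.asarray(uv,float).reshape(-1,2);K=np.array(f['K']);k=f['k1']
    d=np.c_[(uv[:,0]-K[0,2])/K[0,0],(uv[:,1]-K[1,2])/K[1,1]];s=d.copy()
    for _ in range(30): s=d/(1+k*(s**2).sum(1,keepdims=True))
    Rm=cv2.Rodrigues(np.array(f['rvec'],float))[0];t=np.array(f['tvec'],float).ravel()
    return -Rm.T@t,np.c_[s,np.ones(len(s))]@Rm
def plane(f,uv,z):
    o,d=rays(f,uv);return o+d*((z-o[2])/d[:,2])[:,None]
def proj(f,P):
    P=np.asarray(P,float).reshape(-1,3);Rm=cv2.Rodrigues(np.array(f['rvec'],float))[0]
    c=P@Rm.T+np.array(f['tvec'],float).ravel();s=c[:,:2]/c[:,2:];s=s*(1+f['k1']*(s**2).sum(1,keepdims=True))
    K=np.array(f['K']);return np.c_[s[:,0]*K[0,0]+K[0,2],s[:,1]*K[1,1]+K[1,2]]
def st():
    s=sense();p=np.array(s['position']);r=R.from_quat(s['tcp_rot']).as_matrix()
    return s,p,r
def move(target,yaw=None):
    """target world TCP -> tool shift cm; yaw: desired world angle of tool y axis (mod pi) -> roll deg"""
    s,p,r=st();d=r.T@(np.array(target)-p)/10
    roll=None
    if yaw is not None:
        cur=np.arctan2(r[1,1],r[0,1]);dy=(yaw-cur+np.pi/2)%np.pi-np.pi/2
        roll=-np.degrees(dy)
    print('shift',d.round(2),'roll',roll,'q7',s['joint_pos'][6])
E
python3 - <<'E'
from h import *
s,p,r=st();print(s['time'],p,r.round(3))
for n in('top','scene','wrist'):
    f=grab(n,n+'0.png');print(n,rays(f,[[320,240]]))
E
```

```text
pics
0.0 [157.51015657 630.36551724 403.74460187] [[-0.97   0.242 -0.   ]
 [ 0.242  0.97  -0.002]
 [-0.    -0.002 -1.   ]]
top (array([ 229.47565012,   -8.14341564, 1343.423226  ]), array([[ 0.24115683, -0.10428772, -0.96491117]]))
scene (array([-262.36311365, -688.1126948 ,  787.34744741]), array([[ 0.69058343,  0.43354708, -0.57894742]]))
wrist (array([ 86.02638817, 647.42717581, 383.5176889 ]), array([[ 0.25178488, -0.06609518, -0.96552632]]))
```

View pics/top0.png

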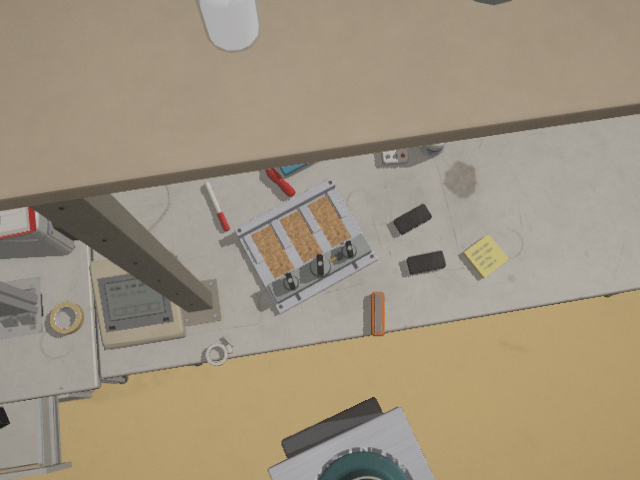

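View pics/scene0.png

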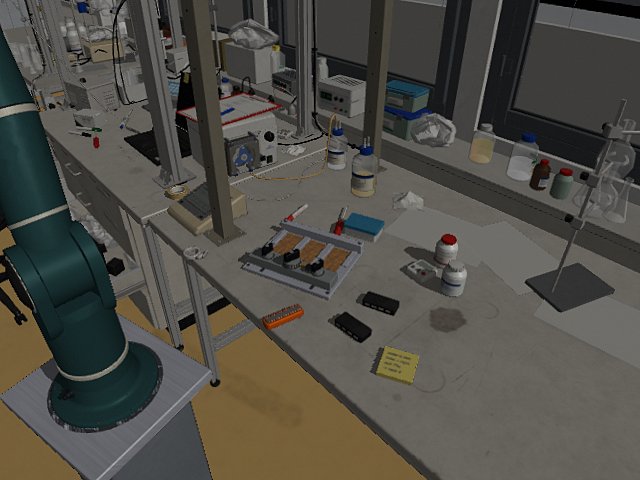

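The top view shows the fixture around (305,245), turned about 25° in the picture. Two hubs lie at (412,219) and (426,262), with no third one visible. I'll enlarge this area.

Run:
```python
from h import *
im=cv2.imread('pics/top0.png')
cv2.imwrite('pics/c1.png',cv2.resize(im[170:320,225:385],None,fx=5,fy=5,interpolation=cv2.INTER_CUBIC)[:600*5//5+150][:750,:800][:600+0] if 0 else cv2.resize(im[170:318,225:385],None,fx=4,fy=4,interpolation=cv2.INTER_CUBIC))
f=grab('top')
g=f['pixels'].max(2)
m=(g<60).astype(np.uint8)
cs,_=cv2.findContours(m,cv2.RETR_EXTERNAL,cv2.CHAIN_APPROX_NONE)
for c in cs:
    (x,y),wh,a=cv2.minAreaRect(c)
    if cv2.contourArea(c)>60 and 230<x<520 and 140<y<350:
        b=cv2.boxPoints(((x,y),wh,a));P=plane(f,b,18)
        e=[P[1]-P[0],P[2]-P[1]];l=max(e,key=np.linalg.norm)
        print((x,y),wh,plane(f,[[x,y]],18).round(1),[np.linalg.norm(q).round(1) for q in e],'yaw long',np.degrees(np.arctan2(l[1],l[0])))
```

```text
(no output)
```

View pics/c1.png

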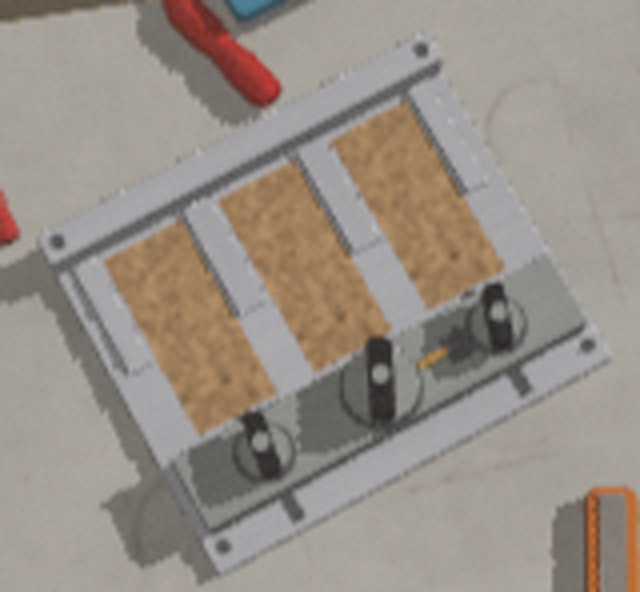

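The crop shows the fixture with its fence at the top. Screws sit at crop (57,242), (421,50), (223,546) and (588,345), and the knobs at (261,445), (379,375) and (497,313). All three bays are empty.

Run:
```python
from h import *
f=grab('top')
c=lambda a:np.array(a)/4+[225,170]-.4
B=plane(f,c([[218,575],[608,355]]),12);F=plane(f,c([[425,37],[42,238],[440,67],[60,265]]),40)
Kn=plane(f,c([[261,445],[379,375],[497,313]]),72)
print('front L,R',B.round(1),'fence farR,farL,nearR,nearL',F.round(1),'knobs',Kn.round(1))
for v in (B[1]-B[0],F[0]-F[1],F[2]-F[3],Kn[2]-Kn[0]): print(np.linalg.norm(v),np.degrees(np.arctan2(v[1],v[0]))+90)
im=f['pixels'];print(im[219,405:420].max(1),im[262,420:430].max(1))
m=((im.max(2)<75)).astype(np.uint8)
cs,_=cv2.findContours(m,cv2.RETR_EXTERNAL,cv2.CHAIN_APPROX_NONE)
for k in cs:
    (x,y),wh,a=cv2.minAreaRect(k)
    if cv2.contourArea(k)>60 and 385<x<520 and 140<y<350:
        b=cv2.boxPoints(((x,y),wh,a));P=plane(f,b,15)
        e=[P[1]-P[0],P[2]-P[1]];l=max(e,key=np.linalg.norm)
        print((x,y),wh,plane(f,[[x,y]],15).round(1),[np.linalg.norm(q).round(1) for q in e],'yaw long',np.degrees(np.arctan2(l[1],l[0])))
```

```text
front L,R [[ 443.6    2.8   12. ]
 [ 468.  -253.5   12. ]] fence farR,farL,nearR,nearL [[ 680.8 -233.6   40. ]
 [ 659.4   18.3   40. ]
 [ 660.1 -233.9   40. ]
 [ 640.1   14.9   40. ]] knobs [[ 489.9  -47.3   72. ]
 [ 499.1 -122.3   72. ]
 [ 504.3 -196.6   72. ]]
257.4402155212958 5.429914687675961
252.83966519297775 4.875973195991406
249.5804599847241 4.591445415638219
149.95758425639104 5.518214949202942
[58 65 60 64 61 63 66 63 65 66 63 59 63 67 69] [68 61 63 62 64 67 66 63 63 67]
(425.3846130371094, 262.4230651855469) (17.062103271484375, 36.2814826965332) [[ 412.2 -351.6   15. ]] [np.float64(85.3), np.float64(40.2)] yaw long -102.85421331511041
(411.8774108886719, 219.17926025390625) (16.70611572265625, 35.93757629394531) [[ 518.7 -370.    15. ]] [np.float64(87.7), np.float64(40.4)] yaw long -84.63934368369914
```

Run:
```python
from h import *
f=grab('top');g=grab('scene')
print('post top',plane(f,[[183,312],[212,306],[218,318],[184,325],[213,280]],0).round(0))
print('post scene',plane(g,[[217,237],[232,242],[244,235]],0).round(0))
print('monitor/box',plane(f,[[97,345],[185,340],[215,355],[245,345]],0).round(0))
print('K',f['K'])
# post direction: which vertical line? project vertical line above base
print(proj(f,[[440,190,z] for z in (0,200,400,600,800)]).round(0), proj(g,[[440,190,z] for z in (0,200,400,600,800)]).round(0))
```

```text
post top [[539. 202.   0.]
 [524. 136.   0.]
 [493. 134.   0.]
 [510. 211.   0.]
 [580. 112.   0.]]
post scene [[522. 167.   0.]
 [527. 113.   0.]
 [574. 106.   0.]]
monitor/box [[549. 408.   0.]
 [477. 221.   0.]
 [419. 171.   0.]
 [411. 101.   0.]]
K [[590.58992882   0.         324.6121558 ]
 [  0.         590.58992882 237.04006614]
 [  0.           0.           1.        ]]
[[204. 350.]
 [183. 341.]
 [155. 329.]
 [112. 310.]
 [ 40. 278.]] [[192. 248.]
 [180. 187.]
 [167. 114.]
 [151.  25.]
 [133. -82.]]
```

Run:
```python
import cv2,numpy as np
a=cv2.imread('pics/top0.png')[170:380,40:300];b=cv2.imread('pics/scene0.png')[0:280,130:390]
a=cv2.resize(a,None,fx=1.5,fy=1.5);b=cv2.resize(b,None,fx=1.5,fy=1.5)
c=np.zeros((420,790,3),np.uint8);c[:a.shape[0],:390]=a;c[:420,400:790]=b;cv2.imwrite('pics/c2.png',c)
```

```text
(no output)
```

View pics/c2.png

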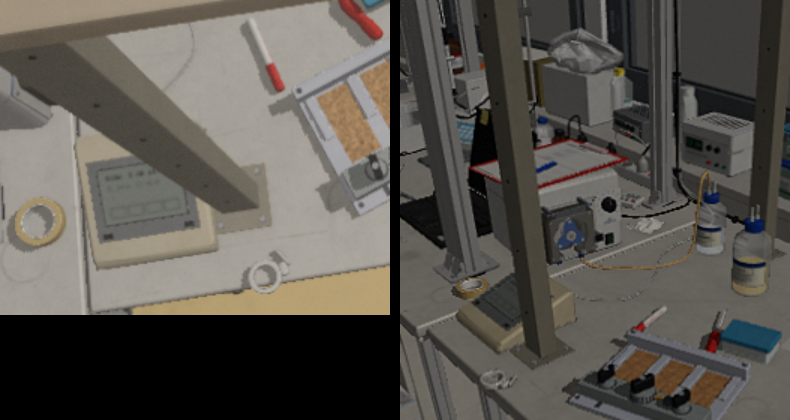

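The post stands at about x 520–575, y 115–190. I'll pass inside it at a radius of about 430 mm.

servo_tool(
  plan=[
    [-2,-4,0,-4,1],
    [-4,-8,0,-8,1],
    [-6,-12,0,-12,1],
    [-8,-16,0,-16,1],
    [-10,-20,0,-20,1],
    [-11.8,-23.6,0,-25,1],
    [-15.6,-25.9,0,-25,1],
    [-19.4,-28.2,0,-25,1],
  ],
)

```text
time: 1.15
position: [277.8, 308.5, 405.2]
tcp_rot: [-0.096, 0.995, 0.001, 0.0]
wrist_force: [0.5, 0.6, -0.3]
grip_width: 91.8
grip_force: 0.0
```

Run:
```python
from h import *
s,p,r=st();print(s['time'],p.round(0),np.array(s['joint_pos']).round(2),np.degrees(np.arctan2(r[1,0],r[0,0])))
for t in ([372,215,404],[430,0,404],[430,-150,404],[470,-300,404]): move(t)
```

```text
1.15 [278. 308. 405.] [-0.97  0.06  0.05  2.15 -0.    0.93  0.85] -168.94854017189763
shift [ -7.46 -10.98   0.12] roll None q7 0.8498265585487718
shift [ -9.03 -33.19   0.1 ] roll None q7 0.8498265585487718
shift [ -6.15 -47.92   0.07] roll None q7 0.8498265585487718
shift [-7.20e+00 -6.34e+01  6.00e-02] roll None q7 0.8498265585487718
```

servo_tool(
  plan=[
    [-2.5,-3.7,0,0,1],
    [-5,-7.3,0,0,1],
    [-7.5,-11,0,0,1],
    [-8,-16,0,0,1],
    [-8.5,-21,0,0,1],
    [-8.8,-26,0,0,1],
    [-9,-31,0,0,1],
    [-9,-35.5,0,0,1],
  ],
)

```text
time: 1.95
position: [433.5, -23.8, 405.2]
tcp_rot: [-0.095, 0.995, 0.0, 0.001]
wrist_force: [0.6, 1.0, 0.1]
grip_width: 91.8
grip_force: 0.0
```

Run:
```python
from h import *
s,p,r=st();print(s['time'],p.round(0),np.array(s['joint_pos']).round(2))
move([430,-110,404],np.radians(95)); move([480,-300,404],np.radians(-13))
```

```text
1.95 [433. -24. 405.] [-0.45  0.09  0.46  2.13 -0.05  0.94  1.8 ]
shift [ 1.98 -8.4   0.11] roll 5.932025755777377 q7 1.7954557107302098
shift [  0.67 -28.     0.11] roll -66.06797424422263 q7 1.7954557107302098
```

servo_tool(
  plan=[
    [-2,-4,0,3,1],
    [-5,-7,0,6,1],
    [-9,-8.6,0,6,1],
    [-11,-9,0,6,1],
    [-11,-9,0,6,1],
    [-11,-9,0,6,1],
    [-11,-9,0,6,1],
    [-11,-9,0,6,1],
  ],
)

```text
time: 2.75
position: [557.5, -88.7, 405.0]
tcp_rot: [-0.043, 0.999, 0.0, 0.0]
wrist_force: [0.1, 0.8, -0.1]
grip_width: 92.2
grip_force: 0.0
```

Run:
```python
from h import *
s,p,r=st();print(s['time'],p.round(0),np.array(s['joint_pos']).round(2))
f=grab('wrist','w1.png');print(f['K'],plane(f,[[320,240],[0,0],[639,0],[639,479],[0,479]],0).round(0))
np.save('w1.npy',f,allow_pickle=True)
```

```text
2.75 [558. -89. 405.] [-0.32  0.34  0.52  1.84 -0.2   1.01  1.94]
[[393.36405948   0.         320.88628664]
 [  0.         393.36405948 240.17465237]
 [  0.           0.           1.        ]] [[ 588.  -87.    0.]
 [ 401. -376.    0.]
 [ 353.  165.    0.]
 [ 846.  313.    0.]
 [ 910. -436.    0.]]
```

View pics/w1.png

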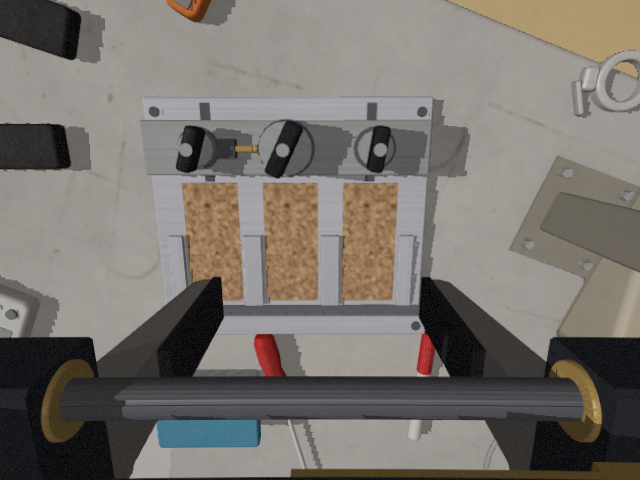

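The wrist view shows the whole fixture: front base corners at (145,98) and (432,97), knob tops at (186,150), (283,150) and (381,149), and the fence face between rows 305 and 316. Hubs are at the left edge.

Run:
```python
from h import *
f=np.load('w1.npy',allow_pickle=True).item();im=f['pixels'].astype(int)
h=lambda a:np.degrees(np.arctan2(a[1],a[0]))
B=plane(f,[[144,98],[432.5,97]],12);print('front',B.round(1),np.linalg.norm(B[1]-B[0]),h(B[1]-B[0])-90)
K=plane(f,[[186,150],[283,150],[381,149]],74);print('knobs',K.round(1),h(K[2]-K[0])-90,np.linalg.norm(K[2]-K[0]))
print('fence',plane(f,[[230,317],[400,316]],40).round(1),plane(f,[[230,305],[400,304]],12).round(1))
m=((im[:,:,0]-im[:,:,2]>45)&(im[:,:,0]>110)).astype(np.uint8);m[:178]=0;m[305:]=0
m=cv2.morphologyEx(m,cv2.MORPH_CLOSE,np.ones((5,5)))
n,l,s,c=cv2.connectedComponentsWithStats(m)
for i in range(1,n):
    if s[i,4]>2000: 
        rows=[200,225]
        mid=[]
        for rr in rows:
            xs=np.where(l[rr]==i)[0];mid.append(((xs[0]+xs[-1])/2,rr))
        print(s[i],plane(f,mid,12.5).round(1))
print('jaw back/front top',plane(f,[[283,120],[230,176],[340,176]],40).round(1))
d=(im.max(2)<60).astype(np.uint8);cs,_=cv2.findContours(d,cv2.RETR_EXTERNAL,cv2.CHAIN_APPROX_NONE)
for k in cs:
    (x,y),wh,a=cv2.minAreaRect(k)
    if cv2.contourArea(k)>300 and y<185 and x>150:
        b=cv2.boxPoints(((x,y),wh,a));P=plane(f,b,73);e=[P[1]-P[0],P[2]-P[1]];q=max(e,key=np.linalg.norm);print('bar',(x,y),wh,h(q)%180)
```

```text
front [[ 467.9 -254.    12. ]
 [ 444.4    1.    12. ]] 256.09317205016924 5.270009650538796
knobs [[ 505.3 -197.3   74. ]
 [ 498.7 -123.3   74. ]
 [ 491.4  -48.3   74. ]] 5.337795338105195 149.63376631959378
fence [[ 660.2 -167.    40. ]
 [ 645.2   -5.3   40. ]] [[ 6.610e+02 -1.732e+02  1.200e+01]
 [ 6.449e+02  3.000e-01  1.200e+01]]
[ 182  183   61  118 5494] [[ 554.  -195.    12.5]
 [ 578.3 -192.7   12.5]]
[ 263  183   55  117 6066] [[ 547.3 -119.2   12.5]
 [ 571.7 -117.1   12.5]]
[ 342  183   56  117 6069] [[540.8 -43.7  12.5]
 [565.1 -41.3  12.5]]
jaw back/front top [[ 475.9 -127.8   40. ]
 [ 526.3 -170.7   40. ]
 [ 517.9  -75.6   40. ]]
bar (381.2263488769531, 149.2320098876953) (24.0596923828125, 46.31357955932617) 175.84026775469434
bar (208.06570434570312, 152.84249877929688) (57.88132858276367, 46.86067199707031) 83.11876221773095
bar (291.7393493652344, 151.66720581054688) (36.01643371582031, 59.60748291015625) 159.23785361833572
```

Fixture origin is about (590.3, −115) with yaw 5.3°, and the jaw is at about 0.001. Next I go over hub B.

servo_tool(
  plan=[
    [0.8,-3.5,0,8,1],
    [1.6,-7,0,16,1],
    [2.4,-10.5,0,24,1],
    [3.2,-14,0,32,1],
    [4,-17.5,0,40,1],
    [4.8,-21,1,48,1],
    [5.6,-24.5,3,56,1],
    [6.2,-27.6,5,64,1],
  ],
)

```text
time: 3.6
position: [519.8, -370.6, 355.0]
tcp_rot: [0.495, 0.869, 0.0, 0.001]
wrist_force: [1.1, 0.6, 0.1]
grip_width: 92.1
grip_force: 0.0
```

servo_tool(
  plan=[
    [0,0,0,8,1],
    [0,0,0,16,1],
    [0,0,0,26,1],
    [0,0,0,26,1],
    [0,0,0,26,1],
    [0,0,0,26,1],
    [0,0,0,26,1],
    [0,0,0,26,1],
  ],
)

```text
time: 4.4
position: [520.5, -369.1, 354.9]
tcp_rot: [0.675, 0.737, 0.0, 0.0]
wrist_force: [-0.1, 0.0, -0.5]
grip_width: 91.9
grip_force: 0.0
```

```bash
cat >> h.py <<'E'
def hubs():
    """hubs in the top view, with arm shadow checks by size"""
    f=grab('top');m=(f['pixels'].max(2)<75).astype(np.uint8);out=[]
    for k in cv2.findContours(m,cv2.RETR_EXTERNAL,cv2.CHAIN_APPROX_NONE)[0]:
        (x,y),wh,a=cv2.minAreaRect(k)
        if 300<cv2.contourArea(k)<1200:
            P=plane(f,cv2.boxPoints(((x,y),wh,a)),15);e=[P[1]-P[0],P[2]-P[1]];l=max(e,key=np.linalg.norm)
            out.append((P.mean(0).round(1),sorted(np.linalg.norm(q).round(0) for q in e),np.degrees(np.arctan2(l[1],l[0]))%180))
    for o in out: 
        if 300<o[0][0]<750 and -600<o[0][1]<100: print(*o)
E
python3 - <<'E'
from h import *
hubs()
s,p,r=st();print(s['time'],p.round(0),np.array(s['joint_pos']).round(2))
f=grab('wrist','w2.png');np.save('w2.npy',f,allow_pickle=True)
move([519,-370,197],np.radians(5.4))
E
```

```text
[ 413.8 -345.7   15. ] [np.float64(39.0), np.float64(72.0)] 77.14590138369408
[ 509.9 -450.    15. ] [np.float64(69.0), np.float64(120.0)] 97.20527484437363
4.45 [ 521. -369.  355.] [-0.04  0.63  0.88  1.72 -0.55  1.05  1.11]
shift [-0.07 -0.16 15.78] roll -0.4053403116342296 q7 1.109380905391938
```

View pics/w2.png

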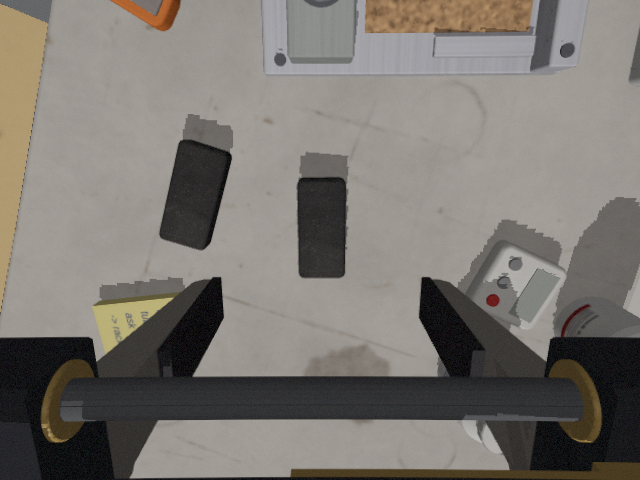

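The wrist view shows hub B at (322,228), lying straight between the fingers, and hub A at (196,194). The space around both is free.

Run:
```python
from h import *
f=np.load('w2.npy',allow_pickle=True).item()
m=(f['pixels'].max(2)<55).astype(np.uint8)
for k in cv2.findContours(m,cv2.RETR_EXTERNAL,cv2.CHAIN_APPROX_NONE)[0]:
    (x,y),wh,a=cv2.minAreaRect(k)
    if cv2.contourArea(k)>1500 and y<270:
        P=plane(f,cv2.boxPoints(((x,y),wh,a)),16);e=[P[1]-P[0],P[2]-P[1]];l=max(e,key=np.linalg.norm)
        print((x,y),P.mean(0),[np.linalg.norm(q) for q in e],np.degrees(np.arctan2(l[1],l[0]))%180)
```

```text
(321.4999694824219, 226.49996948242188) [ 520.98432356 -372.0183553    16.        ] [np.float64(84.49530898029724), np.float64(37.756923435735956)] 94.14899285945675
(193.99850463867188, 193.87249755859375) [ 415.3237228  -354.09309519   16.        ] [np.float64(85.81982463645431), np.float64(41.76341500446027)] 75.40444263123409
```

servo_tool(
  plan=[
    [-0.2,0,5,0,1],
    [-0.2,0,10,0,1],
    [-0.2,0,13,0,1],
    [-0.2,0,15,0,1],
    [-0.2,0,15.8,0,1],
    [-0.2,0,15.8,0,1],
    [-0.2,0,15.8,0,-0.3],
    [-0.2,0,15.8,0,-0.5],
  ],
  grip_force=30,
)

```text
time: 5.3
position: [521.3, -371.6, 198.4]
tcp_rot: [0.676, 0.737, 0.0, 0.001]
wrist_force: [0.8, -0.3, -0.2]
grip_width: 78.0
grip_force: 0.0
```

servo_tool(
  plan=[
    [0,0,0,0,-0.8],
    [0,0,0,0,-0.8],
    [0,0,0,0,-0.8],
    [0,0,-1,0,-0.8],
    [0,0,-3,0,-0.8],
    [0,0,-6,0,-0.8],
    [0,0,-9,0,-0.8],
    [0,0,-9,0,-0.8],
  ],
)

```text
time: 6.1
position: [521.5, -372.7, 292.5]
tcp_rot: [0.676, 0.737, 0.001, 0.004]
wrist_force: [-0.1, -0.6, 0.5]
grip_width: 14.0
grip_force: 0.0
```

Run:
```python
from h import *
s,p,r=st();print(s['time'],p.round(1),np.array(s['joint_pos']).round(2),s['grip_width'])
move([612.2,-189.3,287],np.radians(95.3));move([612.2,-189.3,209]);hubs()
```

```text
6.1 [ 521.5 -372.7  292.5] [ 0.    0.71  0.82  1.75 -0.62  0.95  1.16] 13.963384094708266
shift [17.5  10.61  0.53] roll 89.6417282718412 q7 1.1620485474654858
shift [17.54 10.56  8.33] roll None q7 1.1620485474654858
[ 498.5 -448.2   15. ] [np.float64(66.0), np.float64(76.0)] 95.26059316173783
```

The fingers close slowly, at about 80–90 mm/s, so I lifted too early. I'll reopen and look again.

servo_tool(
  plan=[
    [0,0,0,0,1],
    [0,0,0,0,1],
    [0,0,0,0,1],
    [0,0,0,0,1],
    [0,0,0,0,1],
    [0,0,0,0,1],
    [0,0,0,0,1],
    [0,0,0,0,1],
  ],
)

```text
time: 6.95
position: [520.7, -371.2, 286.7]
tcp_rot: [0.676, 0.737, 0.0, -0.0]
wrist_force: [-0.2, -0.6, -0.8]
grip_width: 72.5
grip_force: 0.0
```

```bash
cat >> h.py <<'E'
def whubs(ymax=300,z=16):
    f=grab('wrist');m=(f['pixels'].max(2)<55).astype(np.uint8);m[ymax:]=0
    for k in cv2.findContours(m,cv2.RETR_EXTERNAL,cv2.CHAIN_APPROX_NONE)[0]:
        (x,y),wh,a=cv2.minAreaRect(k)
        if cv2.contourArea(k)>1500:
            P=plane(f,cv2.boxPoints(((x,y),wh,a)),z);e=[P[1]-P[0],P[2]-P[1]];l=max(e,key=np.linalg.norm)
            print((round(x),round(y)),P.mean(0).round(1),[np.linalg.norm(q).round(1) for q in e],'long yaw',(np.degrees(np.arctan2(l[1],l[0]))%180).round(1))
E
python3 - <<'E'
from h import *
s,p,r=st();print(s['time'],p.round(1),s['grip_width']);whubs();move([521,-372,197])
grab('wrist','w3.png')
E
```

```text
6.95 [ 520.7 -371.2  286.7] 72.46795510180715
(322, 242) [ 520.6 -368.7   16. ] [np.float64(38.7), np.float64(78.1)] long yaw 96.2
(162, 205) [ 416.  -353.7   16. ] [np.float64(86.0), np.float64(42.4)] long yaw 74.9
shift [-0.08  0.01  8.97] roll None q7 1.1630584035506137
```

servo_tool(
  plan=[
    [-0.1,0,3,0,1],
    [-0.1,0,6,0,0.8],
    [-0.1,0,8,0,0.6],
    [-0.1,0,9,0,0.4],
    [-0.1,0,9,0,0.2],
    [-0.1,0,9,0,-0.5],
    [-0.1,0,9,0,-0.5],
    [-0.1,0,9,0,-0.5],
  ],
  grip_force=30,
)

```text
time: 7.85
position: [521.2, -372.5, 197.9]
tcp_rot: [0.676, 0.737, 0.0, 0.001]
wrist_force: [0.5, 1.0, 1.9]
grip_width: 39.8
grip_force: 30.0
```

servo_tool(
  plan=[
    [0,0,0,0,-0.5],
    [0,0,0,0,-0.5],
    [0,0,0,0,-0.5],
    [0,0,0,0,-0.5],
    [0,0,0,0,-0.5],
    [0,0,0,0,-0.5],
    [0,0,0,0,-0.5],
    [0,0,0,0,-0.5],
  ],
)

```text
time: 8.65
position: [521.2, -372.5, 197.9]
tcp_rot: [0.676, 0.737, 0.0, 0.001]
wrist_force: [-0.8, -0.8, 7.1]
grip_width: 39.6
grip_force: 30.0
```

servo_tool(
  plan=[
    [0,0,-2,0,-0.5],
    [0,0,-5,0,-0.5],
    [0,0,-9,0,-0.5],
    [3,2,-9,8,-0.5],
    [6,3.6,-9,16,-0.5],
    [9,5.5,-9,24,-0.5],
    [12,7.3,-9,32,-0.5],
    [15,9,-9,40,-0.5],
  ],
)

```text
time: 9.45
position: [598.1, -213.3, 287.9]
tcp_rot: [0.888, 0.459, 0.001, -0.0]
wrist_force: [-0.8, 0.5, -1.5]
grip_width: 40.0
grip_force: 30.0
```

Run:
```python
from h import *
s,p,r=st();print(s['time'],p.round(1),np.array(s['joint_pos']).round(2),s['grip_width']);move([612.2,-189.3,287],np.radians(95.3))
```

```text
9.45 [ 598.1 -213.3  287.9] [-0.38  0.79  0.99  1.77 -0.77  1.02  0.3 ] 39.96104428968975
shift [ 2.78 -0.24  0.09] roll 49.34898197536722 q7 0.2975015826183758
```

servo_tool(
  plan=[
    [1,-0.1,0,8,-0.5],
    [2,-0.2,0,16,-0.5],
    [2.8,-0.2,0,24,-0.5],
    [2.8,-0.2,0,32,-0.5],
    [2.8,-0.2,0,40,-0.5],
    [2.8,-0.2,0,48,-0.5],
    [2.8,-0.2,0,49.4,-0.5],
    [2.8,-0.2,0,49.4,-0.5],
  ],
)

```text
time: 10.25
position: [612.0, -190.6, 287.2]
tcp_rot: [0.999, 0.05, 0.0, 0.0]
wrist_force: [-0.4, -0.1, 0.3]
grip_width: 39.6
grip_force: 30.0
```

Run:
```python
from h import *
s,p,r=st();print(s['time'],p.round(1),np.array(s['joint_pos']).round(2),s['grip_width']);move([612.2,-189.3,209.5],np.radians(95.3));grab('wrist','w4.png');hubs()
```

```text
10.25 [ 612.  -190.6  287.2] [-0.49  0.91  1.16  1.76 -0.93  1.13 -0.49] 39.6107642562562
shift [ 0.03 -0.13  7.77] roll 0.4178180181252406 q7 -0.4889580879214281
[ 412.2 -351.7   15. ] [np.float64(39.0), np.float64(84.0)] 77.14444751894328
```

View pics/w4.png

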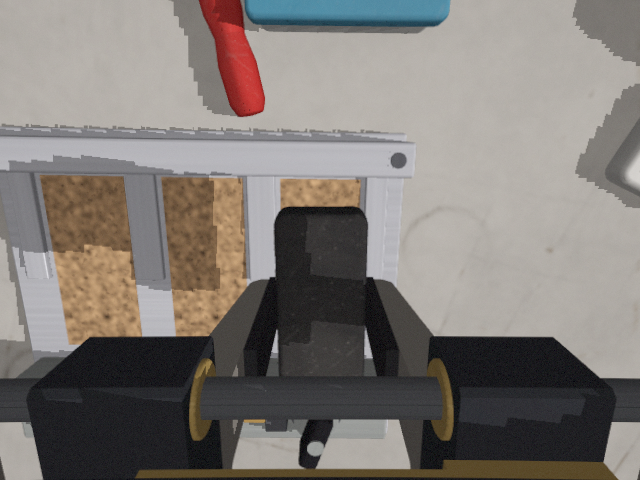

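The hub is squarely in the gripper over the right bay, with its front end at about (321,207). I'll check that the box isn't shifted in the hand, then lower it.

Run:
```python
from h import *
f=grab('wrist');print(plane(f,[[276,215],[321,207],[367,213]],107).round(1),plane(f,[[262,215],[368,215]],17).round(1))
```

```text
[[ 650.9 -168.8  107. ]
 [ 656.1 -187.   107. ]
 [ 655.5 -206.1  107. ]] [[ 630.5 -151.1   17. ]
 [ 637.4 -219.3   17. ]]
```

servo_tool(
  plan=[
    [0,-0.1,2,0.4,-0.5],
    [0,-0.1,4,0.4,-0.5],
    [0,-0.1,5.5,0.4,-0.5],
    [0,-0.1,6.5,0.4,-0.5],
    [0,-0.1,7.1,0.4,-0.5],
    [0,-0.1,7.4,0.4,-0.5],
    [0,-0.1,7.6,0.4,-0.5],
    [0,-0.1,7.6,0.4,-0.5],
  ],
)

```text
time: 11.2
position: [612.0, -189.9, 210.9]
tcp_rot: [0.999, 0.045, 0.0, 0.0]
wrist_force: [0.7, -0.9, -0.8]
grip_width: 40.0
grip_force: 30.0
```

servo_tool(
  plan=[
    [0,0,0.12,0,-0.5],
    [0,0,0.12,0,-0.5],
    [0,0,0.12,0,0.3],
    [0,0,0.12,0,0.3],
    [0,0,0.12,0,0.3],
    [0,0,0.12,0,0.3],
    [0,0,0,0,0.3],
    [0,0,-2,0,0.3],
  ],
)

```text
time: 12.0
position: [611.2, -189.3, 229.3]
tcp_rot: [0.999, 0.045, -0.002, -0.001]
wrist_force: [1.1, -0.0, -0.6]
grip_width: 59.9
grip_force: 0.0
```

servo_tool(
  plan=[
    [0,0,-4,0,0.6],
    [0,0,-8,0,1],
    [0,0,-12,0,1],
    [0,0,-12,0,1],
    [0,0,-12,0,1],
    [0,0,-12,0,1],
    [0,0,-12,0,1],
    [0,0,-12,0,1],
  ],
)

```text
time: 12.8
position: [611.7, -189.7, 349.7]
tcp_rot: [0.999, 0.045, -0.001, -0.0]
wrist_force: [-0.6, 0.2, -0.2]
grip_width: 91.9
grip_force: 0.0
```

Run:
```python
from h import *
s,p,r=st();print(s['time'],p.round(1),np.array(s['joint_pos']).round(2),s['grip_width']);hubs();whubs(330,29);grab('wrist','w5.png')
move([415,-353,300],np.radians(-14))
```

```text
12.8 [ 611.7 -189.7  349.7] [-0.52  0.85  1.23  1.73 -0.85  1.22 -0.54] 91.87253015208944
[ 412.2 -352.    15. ] [np.float64(39.0), np.float64(85.0)] 77.14439241448412
(321, 226) [ 612.5 -190.2   29. ] [np.float64(37.8), np.float64(84.7)] long yaw 6.2
shift [-21.06  14.48   5.04] roll -70.84343179938227 q7 -0.5433944954114667
```

View pics/w5.png

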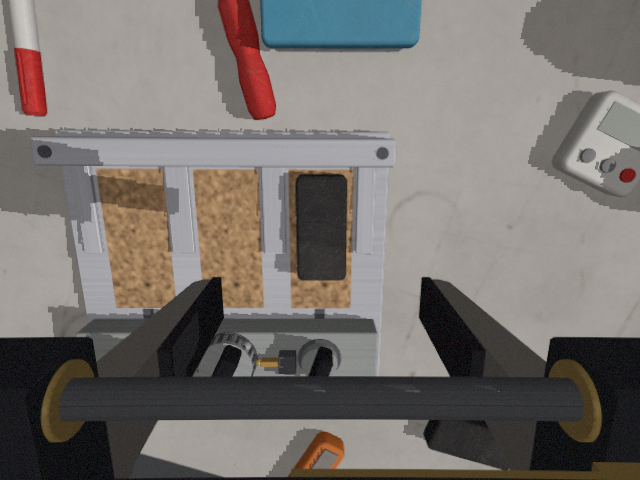

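Hub B lies square in the right bay, at (322,226). Next is hub A.

servo_tool(
  plan=[
    [-3,2.1,0,-8,1],
    [-6,4.2,0,-16,1],
    [-9,6.2,0,-24,1],
    [-12,8.3,0,-32,1],
    [-15,10.3,0,-40,1],
    [-18,12.4,1,-48,1],
    [-21,14.4,3,-56,1],
    [-21,14.4,5,-64,1],
  ],
)

```text
time: 13.75
position: [411.3, -355.5, 301.1]
tcp_rot: [0.824, 0.567, -0.0, 0.001]
wrist_force: [0.8, 0.4, -0.0]
grip_width: 91.9
grip_force: 0.0
```

servo_tool(
  plan=[
    [0,0,0,-7,1],
    [0,0,0,-7,1],
    [0,0,0,-7,1],
    [0,0,0,-7,1],
    [0,0,0,-7,1],
    [0,0,0,-7,1],
    [0,0,0,-7,1],
    [0,0,0,-7,1],
  ],
)

```text
time: 14.55
position: [415.8, -352.1, 300.7]
tcp_rot: [0.787, 0.617, -0.0, 0.0]
wrist_force: [-0.2, -0.7, -0.5]
grip_width: 91.9
grip_force: 0.0
```

Run:
```python
from h import *
s,p,r=st();print(s['time'],p.round(1),np.array(s['joint_pos']).round(2),s['grip_width']);whubs(275)
move([414,-353,197],np.radians(-14));
```

```text
14.55 [ 415.8 -352.1  300.7] [-0.07  0.58  0.93  1.99 -0.61  0.88  0.96] 91.8712939255471
(318, 229) [ 416.  -343.6   16. ] [np.float64(38.2), np.float64(64.0)] long yaw 77.2
(57, 30) [ 293.7 -187.2   16. ] [np.float64(38.3), np.float64(68.9)] long yaw 153.5
shift [-0.13 -0.15 10.37] roll 0.16852579799519962 q7 0.9620542434028793
```

servo_tool(
  plan=[
    [-0.2,-0.1,4,0,1],
    [-0.2,-0.1,7,0,0.7],
    [-0.2,-0.1,9,0,0.5],
    [-0.2,-0.1,10,0,0.3],
    [-0.2,-0.1,10.3,0,0.2],
    [-0.2,-0.1,10.3,0,-0.5],
    [-0.2,-0.1,10.3,0,-0.5],
    [-0.2,-0.1,10.3,0,-0.5],
  ],
)

```text
time: 15.4
position: [414.6, -354.1, 198.6]
tcp_rot: [0.787, 0.617, 0.0, 0.001]
wrist_force: [0.4, -0.2, 1.8]
grip_width: 39.6
grip_force: 29.9
```

servo_tool(
  plan=[
    [0,0,0,0,-0.5],
    [0,0,0,0,-0.5],
    [0,0,0,0,-0.5],
    [0,0,0,0,-0.5],
    [0,0,-1,0,-0.5],
    [0,0,-3,0,-0.5],
    [0,0,-6,0,-0.5],
    [0,0,-10,0,-0.5],
  ],
)

```text
time: 16.2
position: [413.7, -353.3, 298.1]
tcp_rot: [0.787, 0.617, -0.001, -0.001]
wrist_force: [0.4, -0.2, -0.3]
grip_width: 39.5
grip_force: 29.9
```

Run:
```python
from h import *
s,p,r=st();print(s['time'],p.round(1),np.array(s['joint_pos']).round(2),s['grip_width'],s['grip_force'])
move([605.2,-113.6,290],np.radians(95.3))
```

```text
16.2 [ 413.7 -353.3  298.1] [-0.06  0.59  0.93  1.99 -0.62  0.88  0.97] 39.54828107588 29.947094321250916
shift [27.86 12.86  0.8 ] roll 70.85178714720792 q7 0.9681369562324219
```

servo_tool(
  plan=[
    [3.5,1.6,-1,8,-0.5],
    [7,3.2,-1,16,-0.5],
    [10.5,4.9,-1,24,-0.5],
    [14,6.5,-1,32,-0.5],
    [17.5,8.1,-1,40,-0.5],
    [21,9.7,-1,48,-0.5],
    [24.5,11.3,-1,56,-0.5],
    [27.9,12.9,-1,64,-0.5],
  ],
)

```text
time: 17.0
position: [607.0, -111.9, 308.2]
tcp_rot: [0.995, 0.103, 0.0, -0.0]
wrist_force: [-0.2, -0.6, -0.3]
grip_width: 40.1
grip_force: 29.9
```

servo_tool(
  plan=[
    [0,0,0,7,-0.5],
    [0,0,0,7,-0.5],
    [0,0,0,7,-0.5],
    [0,0,0,7,-0.5],
    [0,0,0,7,-0.5],
    [0,0,0,7,-0.5],
    [0,0,0,7,-0.5],
    [0,0,0,7,-0.5],
  ],
)

```text
time: 17.8
position: [606.1, -114.0, 307.8]
tcp_rot: [0.999, 0.045, 0.0, -0.0]
wrist_force: [-0.9, -0.3, -0.4]
grip_width: 39.8
grip_force: 29.9
```

Run:
```python
from h import *
s,p,r=st();print(s['time'],p.round(1),np.array(s['joint_pos']).round(2),s['grip_width'],s['grip_force'])
move([605.2,-113.6,209.8],np.radians(95.3));grab('wrist','w6.png')
```

```text
17.8 [ 606.1 -114.   307.8] [-0.65  0.86  1.2   1.82 -0.9   1.13 -0.61] 39.762750105358045 29.94751811027527
shift [-0.09 -0.05  9.8 ] roll -0.13958557463860458 q7 -0.608608612080934
```

View pics/w6.png

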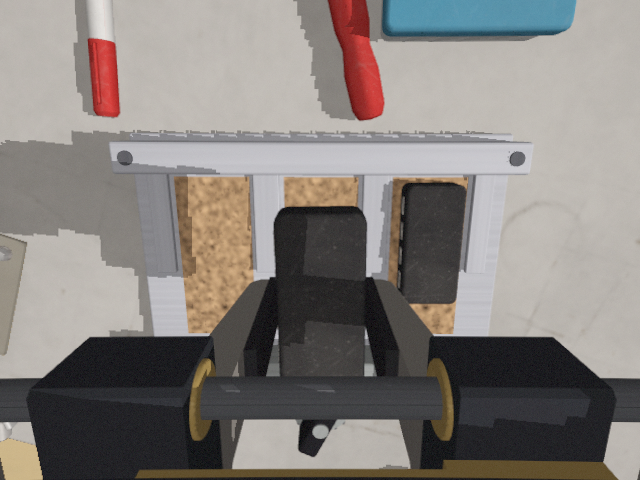

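The second hub is over the middle bay and the first is still in place at (432,243). Lowering.

servo_tool(
  plan=[
    [-0.1,0,3,0,-0.5],
    [-0.1,0,5.5,0,-0.5],
    [-0.1,0,7.5,0,-0.5],
    [-0.1,0,8.7,0,-0.5],
    [-0.1,0,9.3,0,-0.5],
    [-0.1,0,9.6,0,-0.5],
    [-0.1,0,9.75,0,-0.5],
    [-0.1,0,9.75,0,-0.5],
  ],
)

```text
time: 18.65
position: [605.5, -114.1, 210.9]
tcp_rot: [0.999, 0.045, 0.001, 0.0]
wrist_force: [-0.6, 0.2, -0.1]
grip_width: 39.5
grip_force: 29.9
```

servo_tool(
  plan=[
    [0,0,0.05,0,-0.5],
    [0,0,0.1,0,0.2],
    [0,0,0.1,0,0.2],
    [0,0,0.1,0,0.2],
    [0,0,0.1,0,0.2],
    [0,0,0.1,0,0.2],
    [0,0,-2,0,0.2],
    [0,0,-5,0,0.2],
  ],
)

```text
time: 19.45
position: [604.7, -113.9, 260.6]
tcp_rot: [0.999, 0.045, -0.001, -0.0]
wrist_force: [-0.4, 0.4, -0.2]
grip_width: 55.1
grip_force: 0.0
```

servo_tool(
  plan=[
    [0,0,-4,0,0.2],
    [0,0,-9,0,0.2],
    [0,0,-12,0,0.2],
    [0,0,-12,0,0.2],
    [0,0,-12,0,0.2],
    [0,0,-12,0,0.2],
    [0,0,-12,0,0.2],
    [0,0,-12,0,0.2],
  ],
)

```text
time: 20.25
position: [605.0, -113.8, 379.3]
tcp_rot: [0.999, 0.045, -0.001, -0.0]
wrist_force: [0.4, 0.4, -0.2]
grip_width: 55.2
grip_force: 0.0
```

Run:
```python
from h import *
s,p,r=st();print(s['time'],p.round(1),np.array(s['joint_pos']).round(2),s['grip_width'],s['grip_force'])
whubs(300,29)
move([445,-90,380],np.radians(95.3));
```

```text
20.25 [ 605.  -113.8  379.3] [-0.7   0.79  1.29  1.77 -0.81  1.23 -0.66] 55.186233390189074 0.0
(408, 219) [ 612.1 -188.9   29. ] [np.float64(85.1), np.float64(40.3)] long yaw 5.4
(320, 218) [ 605.9 -113.8   29. ] [np.float64(37.3), np.float64(83.2)] long yaw 6.0
shift [-15.72  -3.81  -0.04] roll -0.145302632661016 q7 -0.6632725327280744
```

Both boxes are measured square at fixture x ≈ 15. Now I turn half round and go behind the jaw.

servo_tool(
  plan=[
    [-2,-0.5,0,-8,-1],
    [-4,-1,0,-16,-1],
    [-6,-1.5,0,-24,-1],
    [-8,-2,0,-32,-1],
    [-10,-2.5,0,-40,-1],
    [-12,-3,0,-48,-1],
    [-14,-3.5,0,-56,-1],
    [-15.4,-3.8,0,-64,-1],
  ],
)

```text
time: 21.1
position: [447.0, -89.9, 379.7]
tcp_rot: [0.822, 0.57, -0.0, -0.001]
wrist_force: [-0.1, -0.7, -0.1]
grip_width: 0.2
grip_force: 0.0
```

servo_tool(
  plan=[
    [0,0,0,-8,-1],
    [0,0,0,-16,-1],
    [0,0,0,-24,-1],
    [0,0,0,-32,-1],
    [0,0,0,-40,-1],
    [0,0,0,-48,-1],
    [0,0,0,-56,-1],
    [0,0,0,-64,-1],
  ],
)

```text
time: 21.9
position: [448.2, -90.1, 380.0]
tcp_rot: [0.395, 0.919, -0.0, -0.0]
wrist_force: [0.3, -0.4, 0.6]
grip_width: 0.6
grip_force: 0.0
```

servo_tool(
  plan=[
    [0,0,0,-8,-1],
    [0,0,0,-16,-1],
    [0,0,0,-24,-1],
    [0,0,0,-32,-1],
    [0,0,0,-40,-1],
    [0,0,0,-48,-1],
    [0,0,0,-52,-1],
    [0,0,0,-52,-1],
  ],
)

```text
time: 22.7
position: [448.2, -90.2, 380.0]
tcp_rot: [-0.045, 0.999, 0.0, -0.0]
wrist_force: [-0.0, 0.1, -1.2]
grip_width: 0.5
grip_force: 0.0
```

Run:
```python
from h import *
s,p,r=st();print(s['time'],p.round(1),np.array(s['joint_pos']).round(2),s['grip_width'],np.degrees(np.arctan2(r[1,0],r[0,0])))
move([448,-90,208],np.radians(95.3))
hubs()
```

```text
22.7 [448.2 -90.2 380. ] [-0.58  0.2   0.8   2.12 -0.18  0.89  1.99] 0.5319074219106305 -174.86502510150086
shift [1.00e-02 2.00e-02 1.72e+01] roll -0.16502675329883323 q7 1.9878192324652573
[ 531.9 -227.7   15. ] [np.float64(50.0), np.float64(124.0)] 160.27407469334122
```

servo_tool(
  plan=[
    [0,0,5,0,-1],
    [0,0,10,0,-1],
    [0,0,14,0,-1],
    [0,0,16,0,-1],
    [0,0,17.2,0,-1],
    [0,0,17.2,0,-1],
    [0,0,17.2,0,-1],
    [0,0,17.2,0,-1],
  ],
)

```text
time: 23.55
position: [449.0, -90.0, 209.3]
tcp_rot: [-0.045, 0.999, -0.0, 0.001]
wrist_force: [-0.2, 0.1, 0.5]
grip_width: 0.5
grip_force: 0.0
```

servo_tool(
  plan=[
    [-0.6,0,0,0,-1],
    [-1.2,0,0,0,-1],
    [-1.6,0,0,0,-1],
    [-2,0,0,0,-1],
    [-2.4,0,0,0,-1],
    [-2.8,0,0,0,-1],
    [-3.2,0,0,0,-1],
    [-3.6,0,0,0,-1],
  ],
)

```text
time: 24.35
position: [483.2, -86.8, 208.0]
tcp_rot: [-0.045, 0.999, 0.001, -0.002]
wrist_force: [-6.5, -0.9, 5.0]
grip_width: 0.5
grip_force: 2.9
```

servo_tool(
  plan=[
    [-0.3,0,0,0,-1],
    [-0.6,0,0,0,-1],
    [-0.9,0,0,0,-1],
    [-1.2,0,0,0,-1],
    [-1.5,0,0,0,-1],
    [-1.7,0,0,0,-1],
    [-1.9,0,0,0,-1],
    [-2.1,0,0,0,-1],
  ],
)

```text
time: 25.15
position: [504.2, -84.9, 208.0]
tcp_rot: [-0.045, 0.999, 0.0, -0.002]
wrist_force: [-5.7, -0.5, 5.4]
grip_width: 0.4
grip_force: 3.0
```

```bash
cat >> h.py <<'E'
O=np.array([590.3,-115]);X=np.array([.9957,.0924]);Y=np.array([-.0924,.9957])
def fx(p): d=np.asarray(p)[...,:2]-O;return np.stack([d@X,d@Y],-1).round(1)
E
python3 - <<'E'
from h import *
s,p,r=st();print(s['time'],p.round(1),fx(p),s['wrist_force'])
E
```

```text
25.15 [504.2 -84.9 208. ] [-83.   37.9] [-5.74159107 -0.54999191  5.3536259 ]
```

servo_tool(
  plan=[
    [-0.1,0,0,0,-1],
    [-0.2,0,0,0,-1],
    [-0.3,0,0,0,-1],
    [-0.4,0,0,0,-1],
    [-0.5,0,0,0,-1],
    [-0.6,0,0,0,-1],
    [-0.65,0,0,0,-1],
    [-0.7,0,0,0,-1],
  ],
)

```text
time: 25.95
position: [511.0, -84.3, 208.0]
tcp_rot: [-0.045, 0.999, 0.001, -0.002]
wrist_force: [-6.9, -0.6, 4.9]
grip_width: 0.6
grip_force: 3.0
```

servo_tool(
  plan=[
    [-0.05,0,0,0,-1],
    [-0.1,0,0,0,-1],
    [-0.15,0,0,0,-1],
    [-0.2,0,0,0,-1],
    [-0.2,0,0,0,-1],
    [-0.2,0,0,0,-1],
    [-0.2,0,0,0,-1],
    [-0.2,0,0,0,-1],
  ],
)

```text
time: 26.75
position: [512.0, -84.4, 207.8]
tcp_rot: [-0.045, 0.999, 0.001, -0.003]
wrist_force: [-8.9, -2.3, 7.4]
grip_width: 0.4
grip_force: 4.5
```

Run:
```python
from h import *
s,p,r=st();print(s['time'],p.round(1),fx(p),s['wrist_force'])
```

```text
26.75 [512.  -84.4 207.8] [-75.1  37.7] [-8.8614083  -2.34050124  7.36240466]
```

servo_tool(
  plan=[
    [-0.05,0,0,0,-1],
    [-0.1,0,0,0,-1],
    [-0.15,0,0,0,-1],
    [-0.2,0,0,0,-1],
    [-0.25,0,0,0,-1],
    [-0.3,0,0,0,-1],
    [-0.3,0,0,0,-1],
    [-0.3,0,0,0,-1],
  ],
)

```text
time: 27.55
position: [513.1, -84.5, 207.5]
tcp_rot: [-0.045, 0.999, 0.002, -0.006]
wrist_force: [-15.9, -1.7, 13.0]
grip_width: 0.7
grip_force: 8.0
```

servo_tool(
  plan=[
    [-0.1,0,0,0,-1],
    [-0.2,0,0,0,-1],
    [-0.3,0,0,0,-1],
    [-0.3,0,0,0,-1],
    [-0.3,0,0,0,-1],
    [-0.3,0,0,0,-1],
    [-0.3,0,0,0,-1],
    [-0.3,0,0,0,-1],
  ],
)

```text
time: 28.35
position: [514.1, -84.7, 207.2]
tcp_rot: [-0.044, 0.999, 0.002, -0.008]
wrist_force: [-22.3, -1.1, 19.2]
grip_width: 0.3
grip_force: 11.3
```

servo_tool(
  plan=[
    [0.5,0,0,0,-1],
    [1.2,0,0,0,-1],
    [2,0,0,0,-1],
    [2.4,0,-4,0,-1],
    [2.4,0,-9,0,-0.4],
    [2.4,0,-14,0,-0.1],
    [2.4,0,-18,0,-0.1],
    [2.4,0,-18,0,-0.1],
  ],
)

```text
time: 29.15
position: [497.8, -86.4, 393.3]
tcp_rot: [-0.045, 0.999, 0.0, 0.006]
wrist_force: [-0.2, 0.8, -0.3]
grip_width: 30.6
grip_force: 0.0
```

Run:
```python
from h import *
s,p,r=st();print(s['time'],p.round(1),fx(p),s['wrist_force'],np.array(s['joint_pos']).round(2))
move([558,-98,400])
```

```text
29.15 [497.8 -86.4 393.3] [-89.4  37. ] [-0.21024369  0.81795882 -0.32304866] [-0.58  0.28  0.82  2.01 -0.26  0.94  2.03]
shift [-5.89 -1.7  -0.6 ] roll None q7 2.0325063830268175
```

servo_tool(
  plan=[
    [-3,-1,0,0,0],
    [-6,-2.5,-0.5,0,0],
    [-6,-2.5,-0.5,0,0],
    [-6,-2.5,-0.5,0,0],
    [-6,-2.5,-0.5,0,0],
    [-6,-2.5,-0.5,0,0],
    [-6,-2.5,-0.5,0,0],
    [-6,-2.5,-0.5,0,0],
  ],
)

```text
time: 29.95
position: [557.9, -104.9, 393.3]
tcp_rot: [-0.045, 0.999, 0.0, 0.0]
wrist_force: [-0.1, 0.2, 0.3]
grip_width: 45.9
grip_force: 0.0
```

Run:
```python
from h import *
f=grab('wrist','w7.png');np.save('w7.npy',f,allow_pickle=True)
print(st()[1].round(1))
```

```text
[ 558.  -104.9  393.3]
```

View pics/w7.png

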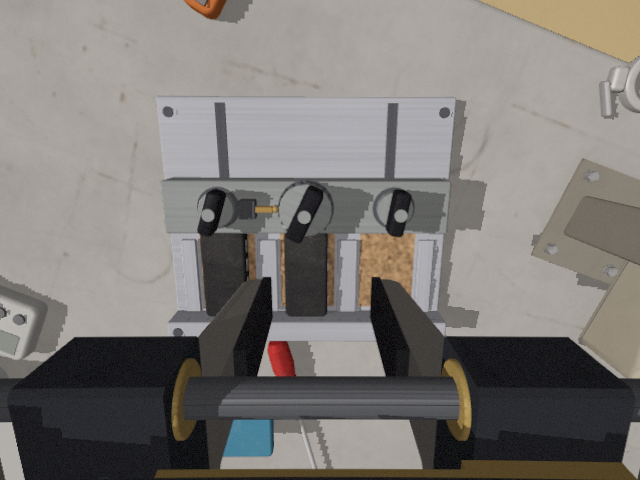

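The jaw is home and both boxes touch the fence. Knobs are at (211,212), (305,214) and (399,212).

Run:
```python
from h import *
f=np.load('w7.npy',allow_pickle=True).item();im=f['pixels'].max(2)
for name,y,z,top in(('right',-75,72,60),('mid',0,78,60),('left',75,72,60)):
    c=O+X*-43+Y*y;px=proj(f,[[*c,z]])[0]
    m=(im<top).astype(np.uint8);yy,xx=np.mgrid[:480,:640]
    m[(xx-px[0])**2+(yy-px[1])**2>(27 if y else 32)**2]=0
    n,l,s,cc=cv2.connectedComponentsWithStats(m)
    i=1+np.argmax(s[1:,4]);k=cv2.findContours((l==i).astype(np.uint8),0,1)[0][0]
    b=cv2.minAreaRect(k);P=plane(f,cv2.boxPoints(b),z-2);e=[P[1]-P[0],P[2]-P[1]];q=max(e,key=np.linalg.norm)
    print(name,c.round(1),px.round(0),b,P.mean(0).round(1),[np.linalg.norm(v).round(0) for v in e],'bar yaw',(np.degrees(np.arctan2(q[1],q[0]))%180).round(1),'joint',5.3-np.degrees(np.arctan2(q[1],q[0])))
    print(im[int(px[1])-14:int(px[1])+26:3,int(px[0])-18:int(px[0])+19:3])
```

```text
right [ 554.4 -193.7] [208. 216.] ((211.5, 216.5), (53.0, 27.0), 90.0) [ 555.1 -191.4   70. ] [np.float64(21.0), np.float64(42.0)] bar yaw 1.5 joint 3.772948717991986
[[148 152 149  89 146  74  52  50  37  26  16  20  96]
 [150 150 149 148 146  45  49  39  33  30  23  15 102]
 [143 144 145 144 145  48  69  39  34  24  14  53 102]
 [150 151 149 137 140 150 149 147  51  23   9  90  99]
 [148 149 149 133 138 150 148 151 134  19  20  97  98]
 [145 145 144 148  80 147 149 151 143  24  20  99  98]
 [148 150 149 148  40 124 148 138  30  24  59  97  97]
 [147 149 148 123  37  37  32  27  17   6  92  98  95]
 [145 145 148  56  41  36  34  26  16  17  91  84  66]
 [145 147 149  46  36  32  27  22  19  46 148 145 146]
 [135 136 136  55  29  31  29  18  19 122 122 121 119]
 [176 175 175 175  54  39  27  29  59  57  60  61  59]
 [163 162 163 163  60  59  60  59  56  63  60  58  66]
 [179 177  92 117  62  59  61  59  59  62  58  60  56]]
mid [ 547.5 -119. ] [304. 218.] ((313.08404541015625, 222.38922119140625), (40.40983581542969, 63.559600830078125), 25.866357803344727) [ 551.3 -111.9   76. ] [np
[... 1140 characters left out ...]
28  37  43  37  31  30  46  84  97  96]
 [145 147 145  32  40  32  37  32  26  75  90  94  95]
 [149 146 118  28  47 135 151 149  62  93  85  96  97]
 [147 147  83  27  99 150 149 147 143  97  75  95  96]
 [148 146  43  32 102 148 148 150 145  97  84  93  94]
 [147 144  32  34  40 143 148 150  72  73  96  98  95]
 [ 89 139  32  41  42  38  32  25  80  97  98  95  95]
 [125  70  21  40  34  36  34  25  97  97  97  97  94]
 [146 118  25  41  32  29  31  30  98  96  94  99  94]
 [139 140  42  40  37  37  34  85 141 141 142 142 141]
 [163 160 171  77  33  35  21 141 169 150 176 176 175]
 [163 147 172 175 136 172 162 154 164 163 170 173 175]
 [170 163 174 173 162 154 161 148 164 177 170 172 166]]
```

The predicted knob axis pixels at jaw = 0.050 match the silver axis dots exactly, so the jaw is home. Bar yaws are 176° for the left bolt, about 175° for the right and 159° for the middle. Left bolt first.

Run:
```python
from h import *
move([540.6,-44.3,300],np.radians(86));move([540.6,-44.3,243])
```

```text
shift [1.19 6.19 9.33] roll 9.186781765141022 q7 2.1079879857042174
shift [ 1.19  6.19 15.03] roll None q7 2.1079879857042174
```

servo_tool(
  plan=[
    [0.6,3,2,5,0],
    [1.2,6.2,5,9,0],
    [1.2,6.2,9,9,0],
    [1.2,6.2,12,9,0],
    [1.2,6.2,14,9,0],
    [1.2,6.2,15,9,0],
    [1.2,6.2,15,9,0],
    [1.2,6.2,15,9,0],
  ],
)

```text
time: 30.8
position: [541.1, -44.7, 244.0]
tcp_rot: [0.034, 0.999, -0.0, 0.001]
wrist_force: [0.4, -0.5, -0.6]
grip_width: 45.6
grip_force: 0.0
```

Run:
```python
from h import *
s,p,r=st();print(p,s['wrist_force'],s['grip_width'],np.array(s['joint_pos']).round(2));move([540.6,-44.3,243],np.radians(86))
```

```text
[541.06615831 -44.72259356 243.97678045] [ 0.41047907 -0.4669037  -0.62133046] 45.62327411308688 [-0.5   0.59  0.67  2.01 -0.55  0.72  2.02]
shift [0.05 0.04 0.1 ] roll 0.14786870998407245 q7 2.0200597454474787
```

servo_tool(
  plan=[
    [0,0,0,0,-0.9],
    [0,0,0,0,-0.9],
    [0,0,0,0,-0.9],
    [0,0,0,0,-0.9],
    [0,0,0,0,-0.9],
    [0,0,0,0,-0.9],
    [0,0,0,0,-0.9],
    [0,0,0,0,-0.9],
  ],
  grip_force=30,
)

```text
time: 31.6
position: [540.8, -44.3, 243.4]
tcp_rot: [0.033, 0.999, 0.0, 0.0]
wrist_force: [-0.7, 1.0, 4.6]
grip_width: 11.5
grip_force: 30.0
```

servo_tool(
  plan=[
    [0,0,0,7,-0.9],
    [0,0,0,14,-0.9],
    [0,0,0,21,-0.9],
    [0,0,0,28,-0.9],
    [0,0,0,35,-0.9],
    [0,0,0,42,-0.9],
    [0,0,0,49,-0.9],
    [0,0,0,56,-0.9],
  ],
)

```text
time: 32.4
position: [540.7, -44.5, 243.5]
tcp_rot: [0.501, 0.866, 0.0, 0.0]
wrist_force: [-1.6, 1.0, 4.8]
grip_width: 11.7
grip_force: 30.0
```

Run:
```python
from h import *
s,p,r=st();print(p,s['wrist_force'],s['ft_torque'],s['grip_width'],np.array(s['joint_pos']).round(2))
```

```text
[540.71135658 -44.48073754 243.45476543] [-1.60619779  0.95945707  4.84896041] [0.02678353 0.34992762 0.10476805] 11.74026436189073 [-0.66  0.69  0.91  2.02 -0.77  0.81  1.23]
```

servo_tool(
  plan=[
    [0,0,0,7,-0.9],
    [0,0,0,14,-0.9],
    [0,0,0,21,-0.9],
    [0,0,0,28,-0.9],
    [0,0,0,35,-0.9],
    [0,0,0,42,-0.9],
    [0,0,0,49,-0.9],
    [0,0,0,54,-0.9],
  ],
)

```text
time: 33.2
position: [540.6, -44.5, 243.5]
tcp_rot: [0.839, 0.544, -0.0, -0.0]
wrist_force: [-2.3, 0.5, 5.8]
grip_width: 11.7
grip_force: 30.0
```

Run:
```python
from h import *
s,p,r=st();print(p,s['wrist_force'],s['ft_torque'],s['grip_width'],np.array(s['joint_pos']).round(2),'x yaw',np.degrees(np.arctan2(r[1,0],r[0,0])))
```

```text
[540.558073   -44.49870961 243.46484986] [-2.27125135  0.47100368  5.80095307] [0.13056379 0.57247562 0.07932862] 11.70409677730574 [-0.78  0.82  1.11  2.03 -0.95  0.94  0.44] x yaw 65.94704146689129
```

servo_tool(
  plan=[
    [0,0,0,3,-0.9],
    [0,0,0,6,-0.9],
    [0,0,0,8,-0.9],
    [0,0,0,10,-0.9],
    [0,0,0,12,-0.9],
    [0,0,0,12,-0.9],
    [0,0,0,12,-0.9],
    [0,0,0,12,-0.9],
  ],
)

```text
time: 34.0
position: [540.6, -44.4, 243.5]
tcp_rot: [0.89, 0.457, -0.001, -0.0]
wrist_force: [-1.8, 0.8, 6.2]
grip_width: 12.1
grip_force: 31.3
```

Run:
```python
from h import *
s,p,r=st();print(p,s['wrist_force'],s['ft_torque'],s['grip_width'],np.array(s['joint_pos']).round(2),'x yaw',np.degrees(np.arctan2(r[1,0],r[0,0])))
```

```text
[540.61389483 -44.40639656 243.45420025] [-1.76359925  0.83950739  6.20791031] [0.081774   0.62575416 0.69636084] 12.128792863340438 [-0.8   0.85  1.15  2.03 -0.99  0.97  0.26] x yaw 54.33242562103521
```

servo_tool(
  plan=[
    [0,0,0,-4,-0.9],
    [0,0,0,-4,-0.2],
    [0,0,0,-4,-0.2],
    [0,0,0,-4,-0.2],
    [0,0,0,-4,-0.2],
    [0,0,-2,-4,-0.2],
    [0,0,-6,-4,0],
    [0,0,-10,-12,0],
  ],
)

```text
time: 34.8
position: [540.4, -44.3, 343.6]
tcp_rot: [0.837, 0.547, -0.001, 0.0]
wrist_force: [0.9, 0.1, 0.6]
grip_width: 45.4
grip_force: 0.0
```

Run:
```python
from h import *
s,p,r=st();print(s['time'],'x yaw',np.degrees(np.arctan2(r[1,0],r[0,0])));move([554.4,-193.7,343],np.radians(85))
```

```text
34.8 x yaw 66.27508256880294
shift [-13.11   7.29   0.09] roll 71.27488051892567 q7 0.33263279914426713
```

Need roll −109 (ccw) so the camera faces the robot again and joint 7 has range for the next clockwise turn.

servo_tool(
  plan=[
    [-2,1.1,0,-8,0],
    [-4,2.2,0,-16,0],
    [-6,3.3,0,-24,0],
    [-8,4.4,0,-32,0],
    [-10,5.5,0,-40,0],
    [-12,6.6,0,-48,0],
    [-13.1,7.3,0,-56,0],
    [-13.1,7.3,0,-64,0],
  ],
)

```text
time: 35.6
position: [554.0, -196.3, 343.4]
tcp_rot: [0.421, 0.907, -0.001, 0.001]
wrist_force: [-0.6, -0.2, -0.1]
grip_width: 45.8
grip_force: 0.0
```

servo_tool(
  plan=[
    [0,0,0,-8,0],
    [0,0,0,-16,0],
    [0,0,0,-24,0],
    [0,0,0,-32,0],
    [0,0,0,-40,0],
    [0,0,0,-45,0],
    [0,0,0,-45,0],
    [0,0,0,-45,0],
  ],
)

```text
time: 36.4
position: [554.4, -193.9, 343.1]
tcp_rot: [0.044, 0.999, 0.0, -0.0]
wrist_force: [-0.4, 0.3, -0.2]
grip_width: 45.8
grip_force: 0.0
```

Run:
```python
from h import *
s,p,r=st();print(s['time'],p.round(1),'x yaw',np.degrees(np.arctan2(r[1,0],r[0,0])),np.array(s['joint_pos']).round(2));move([554.4,-193.7,243],np.radians(85))
grab('wrist','w8.png')
```

```text
36.4 [ 554.4 -193.9  343.1] x yaw 175.0106031057266 [-0.29  0.52  0.75  1.85 -0.43  0.94  2.14]
shift [-0.    0.02 10.01] roll 0.010602388190478004 q7 2.144909811783798
```

View pics/w8.png

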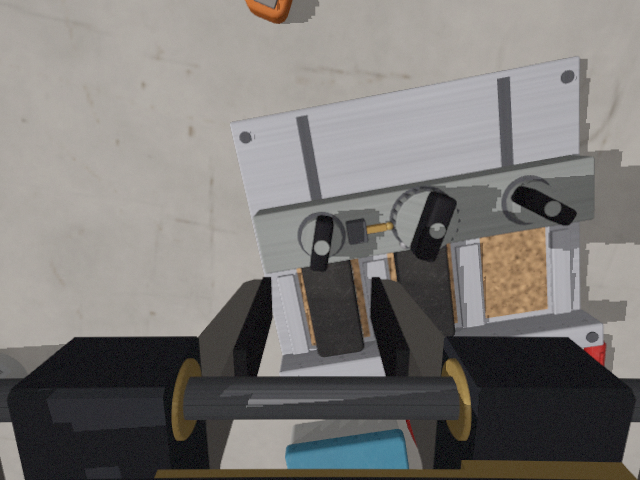

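The right wing at (321,243) lines up with the tool. The left wing at (545,205) is turned to near its stop.

servo_tool(
  plan=[
    [0,0,4,0,0],
    [0,0,7,0,0],
    [0,0,9,0,0],
    [0,0,10,0,0],
    [0,0,10,0,-0.9],
    [0,0,10,0,-0.9],
    [0,0,10,0,-0.9],
    [0,0,10,0,-0.9],
  ],
)

```text
time: 37.25
position: [554.7, -193.8, 243.7]
tcp_rot: [0.042, 0.999, -0.0, 0.0]
wrist_force: [-0.5, 0.4, -0.3]
grip_width: 16.1
grip_force: 0.0
```

servo_tool(
  plan=[
    [0,0,0,0,-0.9],
    [0,0,0,0,-0.9],
    [0,0,0,7,-0.9],
    [0,0,0,14,-0.9],
    [0,0,0,21,-0.9],
    [0,0,0,28,-0.9],
    [0,0,0,35,-0.9],
    [0,0,0,42,-0.9],
  ],
)

```text
time: 38.05
position: [554.3, -194.2, 243.6]
tcp_rot: [0.4, 0.917, -0.0, 0.0]
wrist_force: [-1.0, -1.1, 2.2]
grip_width: 11.9
grip_force: 29.8
```

servo_tool(
  plan=[
    [0,0,0,7,-0.9],
    [0,0,0,14,-0.9],
    [0,0,0,21,-0.9],
    [0,0,0,28,-0.9],
    [0,0,0,35,-0.9],
    [0,0,0,42,-0.9],
    [0,0,0,49,-0.9],
    [0,0,0,56,-0.9],
  ],
)

```text
time: 38.85
position: [553.8, -194.4, 243.6]
tcp_rot: [0.783, 0.622, -0.001, -0.0]
wrist_force: [-3.7, -0.5, 4.4]
grip_width: 11.8
grip_force: 29.8
```

Run:
```python
from h import *
s,p,r=st();print(s['time'],p,s['wrist_force'],s['ft_torque'],s['grip_width'],np.array(s['joint_pos']).round(2),'x yaw',np.degrees(np.arctan2(r[1,0],r[0,0])))
```

```text
38.85 [ 553.7833062  -194.42599338  243.6221352 ] [-3.68168586 -0.49214662  4.40294662] [-0.28908588  0.97849048  0.13395782] 11.772210294258553 [-0.45  0.84  1.05  1.92 -0.91  0.96  0.81] x yaw 76.87022098480091
```

Now at yaw 77 with the stop expected at about 59: turn 22 more.

servo_tool(
  plan=[
    [0,0,0,6,-0.9],
    [0,0,0,12,-0.9],
    [0,0,0,16,-0.9],
    [0,0,0,19,-0.9],
    [0,0,0,22,-0.9],
    [0,0,0,22,-0.9],
    [0,0,0,22,-0.9],
    [0,0,0,22,-0.9],
  ],
)

```text
time: 39.65
position: [553.6, -194.4, 243.6]
tcp_rot: [0.886, 0.464, -0.001, -0.0]
wrist_force: [-4.7, -0.5, 5.9]
grip_width: 12.2
grip_force: 31.3
```

Run:
```python
from h import *
s,p,r=st();print(s['time'],p,s['wrist_force'],s['ft_torque'],s['grip_width'],np.array(s['joint_pos']).round(2),'x yaw',np.degrees(np.arctan2(r[1,0],r[0,0])))
```

```text
39.65 [ 553.62645415 -194.3815323   243.5926587 ] [-4.72078983 -0.50691362  5.94048944] [-0.28685508  1.17690053  0.79642517] 12.228153646494592 [-0.49  0.89  1.12  1.92 -0.97  1.01  0.49] x yaw 55.286350969235514
```

servo_tool(
  plan=[
    [0,0,0,-4,-0.9],
    [0,0,0,-4,-0.2],
    [0,0,0,-4,-0.2],
    [0,0,0,-4,-0.2],
    [0,0,0,-4,-0.2],
    [0,0,-2,-4,-0.2],
    [0,0,-6,-4,0],
    [0,0,-10,-12,0],
  ],
)

```text
time: 40.45
position: [554.4, -193.4, 343.5]
tcp_rot: [0.832, 0.554, -0.001, -0.0]
wrist_force: [0.1, 0.3, -0.2]
grip_width: 45.8
grip_force: 0.0
```

servo_tool(
  plan=[
    [0,0,0,-8,0],
    [0,0,0,-16,0],
    [0,0,0,-24,0],
    [0,0,0,-32,0],
    [0,0,0,-40,0],
    [0,0,0,-48,0],
    [0,0,0,-56,0],
    [0,0,0,-64,0],
  ],
)

```text
time: 41.25
position: [554.5, -193.6, 343.2]
tcp_rot: [0.411, 0.912, 0.0, 0.0]
wrist_force: [0.0, 0.2, 0.3]
grip_width: 46.2
grip_force: 0.0
```

Run:
```python
from h import *
s,p,r=st();print(s['time'],p.round(1),'x yaw',np.degrees(np.arctan2(r[1,0],r[0,0])),np.array(s['joint_pos']).round(2));move([547.5,-119,343],np.radians(69))
```

```text
41.25 [ 554.5 -193.6  343.2] x yaw 131.47740419227372 [-0.42  0.59  0.96  1.86 -0.58  1.    1.51]
shift [6.06 4.42 0.02] roll -27.5225956175912 q7 1.514944030718705
```

servo_tool(
  plan=[
    [2,1.5,0,-8,0],
    [4,3,0,-16,0],
    [6,4.4,0,-24,0],
    [6.1,4.4,0,-27.5,0],
    [6.1,4.4,0,-27.5,0],
    [6.1,4.4,0,-27.5,0],
    [6.1,4.4,0,-27.5,0],
    [6.1,4.4,0,-27.5,0],
  ],
)

```text
time: 42.05
position: [547.4, -119.4, 343.1]
tcp_rot: [0.186, 0.983, -0.0, 0.0]
wrist_force: [0.3, 0.4, -0.5]
grip_width: 45.8
grip_force: 0.0
```

Run:
```python
from h import *
s,p,r=st();print(s['time'],p.round(1),'x yaw',np.degrees(np.arctan2(r[1,0],r[0,0])),np.array(s['joint_pos']).round(2));move([547.5,-119,247],np.radians(69))
grab('wrist','w9.png')
```

```text
42.05 [ 547.4 -119.4  343.1] x yaw 158.56711920459324 [-0.5   0.5   0.86  1.92 -0.47  0.93  1.79]
shift [0.01 0.05 9.61] roll -0.43288345284228563 q7 1.7859079856252236
```

View pics/w9.png

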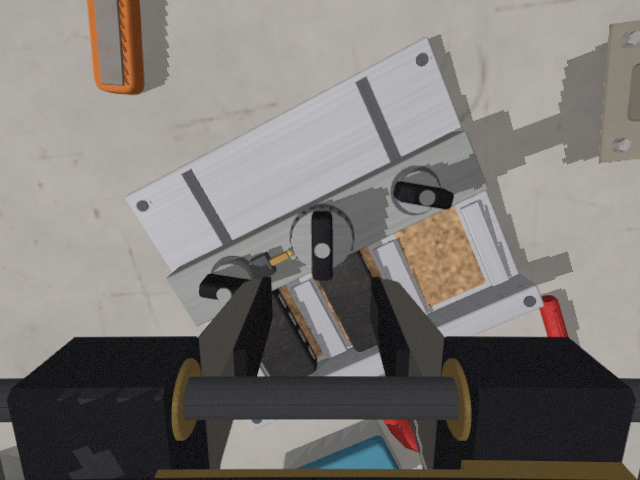

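Both wings stand at equal angles (right at (222,288), left at (423,194)), consistent with their stops. The torque-knob bar at (321,245) is aligned with the tool, so I grip and turn it.

servo_tool(
  plan=[
    [0,0,4,0,0],
    [0,0,7,0,0],
    [0,0,9,0,0],
    [0,0,9.6,0,0],
    [0,0,9.6,0,-0.9],
    [0,0,9.6,0,-0.9],
    [0,0,9.6,0,-0.9],
    [0,0,9.6,0,-0.9],
  ],
  grip_force=50,
)

```text
time: 42.9
position: [547.8, -118.9, 248.2]
tcp_rot: [0.185, 0.983, 0.0, 0.001]
wrist_force: [-0.3, -0.0, 1.1]
grip_width: 16.1
grip_force: 0.0
```

servo_tool(
  plan=[
    [0,0,0,0,-0.9],
    [0,0,0,0,-0.9],
    [0,0,0,5,-0.9],
    [0,0,0,10,-0.9],
    [0,0,0,15,-0.9],
    [0,0,0,20,-0.9],
    [0,0,0,25,-0.9],
    [0,0,0,30,-0.9],
  ],
)

```text
time: 43.7
position: [547.6, -119.5, 248.1]
tcp_rot: [0.435, 0.901, 0.0, 0.001]
wrist_force: [-1.7, -0.9, 5.7]
grip_width: 13.5
grip_force: 50.0
```

servo_tool(
  plan=[
    [0,0,0,5,-0.9],
    [0,0,0,10,-0.9],
    [0,0,0,15,-0.9],
    [0,0,0,20,-0.9],
    [0,0,0,25,-0.9],
    [0,0,0,29,-0.9],
    [0,0,0,29,-0.9],
    [0,0,0,29,-0.9],
  ],
)

```text
time: 44.5
position: [547.3, -119.6, 248.1]
tcp_rot: [0.645, 0.764, -0.0, 0.0]
wrist_force: [-2.8, -0.9, 7.8]
grip_width: 13.7
grip_force: 50.0
```

Run:
```python
from h import *
s,p,r=st();print(s['time'],p,s['wrist_force'],s['ft_torque'],s['grip_width'],np.array(s['joint_pos']).round(2),'x yaw',np.degrees(np.arctan2(r[1,0],r[0,0])))
```

```text
44.5 [ 547.2882669  -119.63816073  248.06928473] [-2.8271984  -0.90827944  7.80299462] [-0.26842471  0.74649789 -0.02813687] 13.665007137049487 [-0.56  0.75  0.99  1.98 -0.83  0.88  1.05] x yaw 99.63777157321611
```

servo_tool(
  plan=[
    [0,0,0,0,-0.2],
    [0,0,0,0,-0.2],
    [0,0,0,0,-0.2],
    [0,0,0,0,-0.2],
    [0,0,0,0,-0.2],
    [0,0,-3,0,-0.2],
    [0,0,-8,0,-0.1],
    [0,0,-13,0,0],
  ],
)

```text
time: 45.3
position: [547.1, -118.9, 378.2]
tcp_rot: [0.645, 0.764, -0.001, -0.001]
wrist_force: [0.7, -0.3, 0.0]
grip_width: 45.4
grip_force: 0.0
```

servo_tool(
  plan=[
    [0,0,-1,-8,0],
    [0,0,-1,-16,0],
    [0,0,-1,-24,0],
    [0,0,-1,-32,0],
    [0,0,-1,-40,0],
    [0,0,-1,-48,0],
    [0,0,-1,-56,0],
    [0,0,-1,-64,0],
  ],
)

```text
time: 46.1
position: [547.4, -118.9, 387.2]
tcp_rot: [0.139, 0.99, 0.0, 0.0]
wrist_force: [0.5, 0.4, -0.7]
grip_width: 45.9
grip_force: 0.0
```

servo_tool(
  plan=[
    [0,0,0,-8,0],
    [0,0,0,-16,0],
    [0,0,0,-21,0],
    [0,0,0,-21,0],
    [0,0,0,-21,0],
    [0,0,0,-21,0],
    [0,0,0,-21,0],
    [0,0,0,-21,0],
  ],
)

```text
time: 46.9
position: [547.5, -118.7, 387.1]
tcp_rot: [-0.041, 0.999, -0.0, -0.0]
wrist_force: [-0.1, 0.2, 0.0]
grip_width: 46.1
grip_force: 0.0
```

Run:
```python
from h import *
s,p,r=st();print(s['time'],p.round(1),'x yaw',np.degrees(np.arctan2(r[1,0],r[0,0])),np.array(s['joint_pos']).round(2))
f=grab('wrist');cv2.imwrite('pics/w10.png',cv2.resize(f['pixels'][130:360,120:520,::-1],None,fx=2,fy=2))
np.save('w10.npy',f,allow_pickle=True)
```

```text
46.9 [ 547.5 -118.7  387.1] x yaw -175.34976441631983 [-0.49  0.42  0.82  1.88 -0.36  1.    2.14]
```

View pics/w10.png

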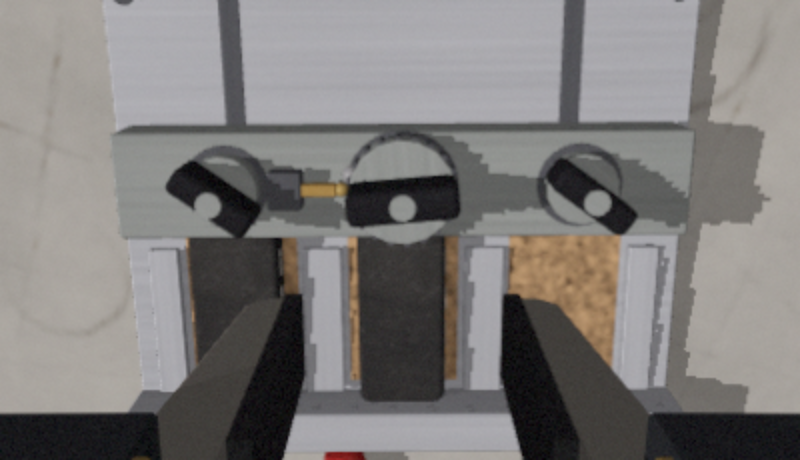

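The torque knob bar is crosswise, past its detent, and its clear sides face the hubs. Both wings stand at about 35° to the jaw line, which is 126° turned. One numeric check before handing in.

Run:
```python
from h import *
f=np.load('w10.npy',allow_pickle=True).item();im=f['pixels'].max(2)
for name,y,z in(('right',-75,72),('left',75,72),('mid',0,78)):
    c=O+X*-43+Y*y;px=proj(f,[[*c,z]])[0];m=(im<56).astype(np.uint8);yy,xx=np.mgrid[:480,:640]
    m[(xx-px[0])**2+(yy-px[1])**2>30**2]=0;m[130+116:]=0
    if y==-75: m[:,120+133:]=0
    m=cv2.morphologyEx(m,cv2.MORPH_OPEN,np.ones((3,3)))
    n,l,s,_=cv2.connectedComponentsWithStats(m);i=1+np.argmax(s[1:,4])
    b=cv2.minAreaRect(cv2.findContours((l==i).astype(np.uint8),0,1)[0][0]);P=plane(f,cv2.boxPoints(b),z-4);e=[P[1]-P[0],P[2]-P[1]];q=max(e,key=np.linalg.norm)
    print(name,b,[np.linalg.norm(v).round(0) for v in e],'joint rad',np.radians((5.3-np.degrees(np.arctan2(q[1],q[0])))%180).round(2))
ys=np.array([[320,130+400/2]]);print('mid hub fence end x (65 expected)',fx(plane(f,[[321,330]],30)),'jaw front edge (-20 expected)',fx(plane(f,[[275,248.5],[360,248.5]],40)))
```

```text
right ((226.52809143066406, 228.455078125), (46.533912658691406, 20.5639591217041), 32.0053825378418) [np.float64(17.0), np.float64(35.0)] joint rad 2.17
left ((405.9200439453125, 220.9400177001953), (26.200000762939453, 15.199999809265137), 36.869895935058594) [np.float64(12.0), np.float64(21.0)] joint rad 2.21
mid ((320.80291748046875, 229.93820190429688), (21.781803131103516, 56.678707122802734), 85.60128784179688) [np.float64(43.0), np.float64(17.0)] joint rad 1.5
mid hub fence end x (65 expected) [[62.1 -1.3]] jaw front edge (-20 expected) [[-21.4 -40.2]
 [-20.6  33.3]]
```

```bash
python3 -c "
from h import *
print(ticket.hand_in())"
```

```text
the job is handed in; nothing more can be done
None
```

The job is handed in: both hubs present (there was no third) are clamped against the fence in the right and middle bays, both lock bolts are at their end stops, and the torque knob, turned last, is past its detent.

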